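# Dry a bisque cup in the bench drying cabinet

## Robot

A 7-joint arm with a two-finger parallel gripper is mounted at the origin on a cart in front of the work surface, level with it; the furniture and walls round the work are solid. World frame = base frame: x ahead of the robot, y to its left, z up, the work surface at z = 0. Lengths are in mm, angles in rad, forces in N, time in s.
With the tool pointing down it reaches from about 400 to 875 mm from the base axis. Payload 4.4 kg.
Tool frame: the origin (TCP) lies midway between the tips of the shut fingers; the grasp point (between the pads) lies 19 mm behind it (ctrl.grip_point_offset is the distance from the TCP to the grasp point, in mm); z points along the fingers, y is the line along which they close (so a half turn about z gives the same grasp; the last joint's range is limited). The gripper opens to 85 mm and grips with 20 to 120 N. Pads are 22 mm wide; open, the fingers measure 114 mm over their backs; the gripper's body (76 mm by 85 mm) begins 54 mm behind the grasp point. The pads swing forward as they close: fully open they stand 13 mm farther back than shut.
Start: joints at [-1.207, 0.628, 0.038, 1.517, -0.027, 0.996, -0.02], TCP at [270.827, 590.907, 231.313] pointing down, gripper open.
Joint ranges: [-3.06, 3.06], [-0.37, 2.12], [-1.25, 1.32], [0.18, 2.47], [-1.1, 4.24], [0.23, 1.98], [-2.94, 2.94]. Speed limits (rad/s): [2.57, 2.57, 3.14, 3.14, 3.14, 3.14, 3.14].

## Interface

Orientations are given as [roll, pitch, yaw] about the fixed x, y, z axes, in that order (R = Rz(yaw) Ry(pitch) Rx(roll)).
In Python, from cell import ctrl, imaging gives the robot as it stands (ctrl), with the cameras (imaging).
- The arm moves only by the tool send_path, called after ">>>" by a JSON object that holds its "api" and its "payload", one argument or row to a line. Schema: {"type":"object","properties":{"ticks":{"type":"array","items":{"type":"array","prefixItems":[{"type":"array","items":{"type":"number"},"minItems":3,"maxItems":3},{"type":"array","items":{"type":"number"},"minItems":3,"maxItems":3},{"type":"number"}],"minItems":3,"maxItems":3},"minItems":1,"maxItems":12},"only":{"type":"string"},"quiet":{"type":"boolean"},"lines":{"type":"string"}},"required":["ticks"],"additionalProperties":false}. ticks is a list of rows, 1 to 12 of them, each written [[dx, dy, dz], [rx, ry, rz], opening]: dx, dy, dz in mm, then a rotation vector rx, ry, rz in rad, then the finger opening in mm; each row shifts and turns the commanded pose from where the row before left it, along the tool's axes as they then stand; what a row does not reach is not made up. A row lasts 1/10 s, in which the tool goes at most 50 mm and 0.15 rad, less where a joint would pass 70% of its speed; a pose out of reach is approached as far as the arm can. The fingers move at their own pace and stop on an object; the grip force is fixed at half the most. Time passes only in rows, so rows that do not move let the fingers close. The tool returns the time, the measured TCP pose, the force, the opening and the grip force at its end. only (a regular expression) keeps the lines of the reply that match it, lines (a string "A,B") keeps lines A to B, and quiet returns only ok. Input that does not fit is refused with a message, and nothing moves.
- ctrl.read_state(): the state, without advancing time (a new reading comes with each control period).
- imaging.get_image(name): name is "scene" or "top" or "wrist"; returns the picture (420x560x3 uint8, blue, green, red); there is no depth.
- imaging.calibration(name): a dict with "fx", "fy", "cx", "cy" (pixels), "rvec" (rotation vector, rad) and "tvec" (3), from world to camera coordinates, as OpenCV has them; the wrist camera has in their place "hand_eye" (4x4, takes a point from camera to tool coordinates, whose origin is the TCP and whose axes are the flange's). Camera axes: x right, y down, z forward; pixel columns grow to the right and rows downward; lengths in mm; the calibration is good to about 2 mm. A picture is of the moment at which its call begins: read the wrist's pose just before it. calibration takes no time and is no camera call.
- ctrl.finish_job(): hands the job in; it is judged then, once.
The state is a dict: "clock": time; "qpos": joint angles; "qd": joint speeds; "tau": joint torques, N m; "eef_pos": TCP position; "tool_rot": TCP orientation; "force": force on the tool from outside, world axes, zero at the start; "torque": the same for the moment, N m; "width": finger opening in mm; "gripper_force": force on a finger pad.
Only numpy, scipy, OpenCV 4.12 (cv2) and the standard library are available. Lean on these libraries where they do the work, as an engineer would, in place of code of your own. Each camera call takes 0.05 s, during which the arm holds its last target. There are 200 camera calls.

## Task

Stand the bisque cup upright in the open drawer of the drying cabinet and push the drawer fully shut. Then turn the temperature dial on top of the cabinet until its pointer stands at the brass marker clip on the scale, and let go. Do not shift the clip, knock the cup over, or disturb the mug, the tape or the plastic tub.

Things in the scene. Friction and masses are not known exactly. Their poses are not given: they have to be found in the camera images.
- bisque_cup: Plain unglazed buff cup without a handle, open at the top, 62 mm across at the rim, narrower at the foot, 55 mm tall, about 0.1 kg; it stands on the table to the left or right of the cabinet (the tea mug stands on the other side). Origin: middle of its underside; z up through the mouth. Can be gripped across its outside at about 37 mm height.
- dryer: Grey bench drying cabinet fixed to the table, 200 mm wide, 200 mm deep, top at 105 mm height, with one drawer in its front and a dial on its top. Origin: on the table below the middle of its front face; x runs into the cabinet (away from the robot), y to its left (robot's left), z up. The dial's upright axis is at x = 85 mm, y = 0.
- drawer (a joint): Drawer opening in m: 0 fully shut, up to 0.13 open; it slides out along the cabinet's -x and needs about 2 N to move (light friction, no spring, a hard stop at 0).
- drawer_in (a point): Middle of the drawer's inner floor (moves with the drawer; same axes as the cabinet). Inside it is 123 mm long (x) and 156 mm wide (y); the side and back walls stand 30 mm above the floor, the front panel 74 mm. The opening the drawer enters leaves 73 mm above the drawer floor. The floor is 20 mm above the table.
- drawer_front (a point): Middle of the outer face of the drawer's front panel, 55 mm above the table (moves with the drawer). The steel panel is 192 mm wide and reaches from 12 to 94 mm height; a pull lip 90 mm wide stands out another 13 mm (to the cabinet's -x) from 82 to 90 mm height.
- dial (a joint): Angle of the temperature dial in rad, 0 to 4.71, growing clockwise seen from above; at 0 the pointer points along the cabinet's (-x, +y) diagonal. A stiff friction (about 0.06 N m) keeps it where it is left.
- dial_grip (a point): Point on the dial's axis at gripping height, 136 mm above the table. The black dial has a round skirt 76 mm across (its top at 118 mm height) and on it an upright grip bar 66 mm long, 14 mm wide, from 118 to 151 mm height. The bar lies along the pointer's direction, with a thin white line along its pointer half.
- dial_pointer (a point): Point just ahead of the tip of the dial's black pointer nib (9 mm wide, sticking out of the skirt to 49 mm from the axis, on the white scale plate), 52 mm from the dial's axis, 113 mm above the table; turns with the dial.
- clip (a joint): Angle of the brass marker clip on the dial's scale in rad, measured as the dial's angle is: the pointer stands at the clip when the two angles are equal. The clip is stiff to move (0.3 N m) and must stay.
- clip_mark (a point): Inner end of the brass marker clip, a tab 12 mm wide at the rim of the round white scale plate (124 mm across, top at 108 mm height); 52 mm from the dial's axis, 113 mm above the table. The clip lies radially from 51 to 74 mm from the axis, with an upturned outer end up to 117 mm height.
- tea_mug: White tea mug with a handle, 91 mm tall, 82 mm across. Bystander. Origin: underside, at the middle of its 114 mm length over the handle.
- masking_tape: Roll of masking tape lying flat, 100 mm across, 25 mm tall. Bystander. Origin: middle of its underside.
- slip_tub: Grey-white plastic tub, 88 mm across, 66 mm tall. Bystander. Origin: middle of its underside.

How it is judged:
By the outcome, as a careful person would: the job done as asked, in the order asked, and still so for the second after the job is handed in, with the robot touching nothing.
It also fails if it takes over 72 s, if anything falls off the work surface, if the arm or the gripper's body presses on something with over 40 N, if the wrist force passes 120 N, or if a joint passes its speed limit or range.

## Working session

There is one attempt and no reset: what is moved stays moved. The work goes in short steps, Python scripts to look and compute and a tool call to move; the robot and the scene stay as the last step left them, time stands still between calls to the robot, and variables do not carry over. Pictures are saved under pics/ and viewed, at most 10 in all, crops included, and the job is handed in when it is done.

```bash
ls; mkdir -p pics
```

Run:
```python
from cell import ctrl, imaging
import cv2
s=ctrl.read_state();print(s)
for n in("scene","top"):
    cv2.imwrite(f"pics/{n}0.png",imaging.get_image(n));print(n,imaging.calibration(n))
print(imaging.calibration("wrist"))
```

```text
cell.py
pics
{'clock': 0.0, 'qpos': array([-1.2068376 ,  0.62933052,  0.0384436 ,  1.51838515, -0.02701974,
        0.99631291, -0.02000802]), 'qd': array([-0.00116186,  0.00174558, -0.00117197, -0.00046713, -0.00182793,
        0.00036151, -0.00062999]), 'tau': array([-4.58828654e-04, -5.63405550e+01,  1.22619331e+00, -1.93453985e+01,
        1.10767601e-02,  1.02163132e-02,  9.24133047e-06]), 'eef_pos': array([270.5271653 , 590.32654346, 230.39376077]), 'tool_rot': array([-3.13967462e+00,  9.44527814e-06,  2.71181346e+00]), 'force': array([0.65563833, 0.06150184, 0.44226197]), 'torque': array([ 0.00148102, -0.0089581 , -0.01081746]), 'gripper_force': 0.0, 'width': 85.31782025246115}
scene {'fx': 406.34439934450387, 'fy': 406.34439934450387, 'cx': 271.5542442830717, 'cy': 212.90352163903202, 'rvec': array([ 2.23688294, -0.85673063,  0.37394298]), 'tvec': array([-410.80100126,  331.81852499,  844.79656346])}
top {'fx': 409.7854026487677, 'fy': 409.7854026487677, 'cx': 278.4249947140803, 'cy': 207.21780840203525, 'rvec': array([ 2.10020458, -2.15071372,  0.15435521]), 'tvec': array([  25.95927503,  556.42116655, 1277.15936487])}
{'fx': 300.9510840684436, 'fy': 300.9510840684436, 'cx': 273.2535229960324, 'cy': 204.41811738592094, 'hand_eye': array([[ 1.18160238e-04, -9.58080618e-01, -2.86498719e-01,
         7.23439167e+01],
       [ 9.99999482e-01,  4.02776103e-04, -9.34495627e-04,
        -2.30637018e-02],
       [ 1.01071699e-03, -2.86498460e-01,  9.58080169e-01,
        -1.42267823e+02],
       [ 0.00000000e+00,  0.00000000e+00,  0.00000000e+00,
         1.00000000e+00]])}
```

View pics/top0.png

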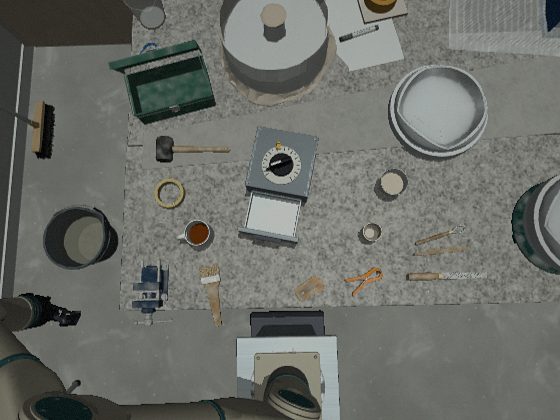

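View pics/scene0.png

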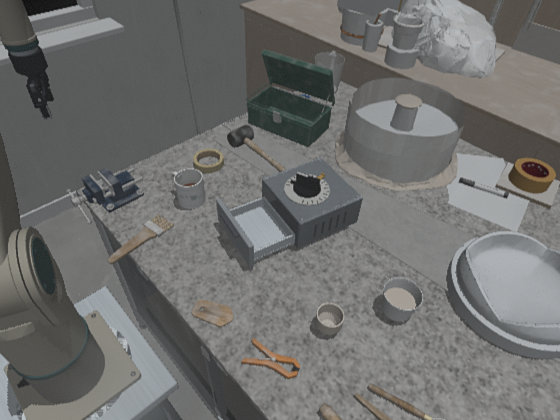

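The top view shows the cabinet centred near (282,162), its drawer open towards (270,218), the dial at (280,162), the clip near (278,146), the cup at (372,232) and the tub at (391,183). I'll enlarge this area.

Run:
```python
import cv2
i=cv2.imread("pics/top0.png")
cv2.imwrite("pics/top0c.png",cv2.resize(i[115:250,232:332],None,fx=6,fy=6,interpolation=cv2.INTER_CUBIC)[:600] if 0 else cv2.resize(i[117:249,235:395],None,fx=4.5,fy=4.5,interpolation=cv2.INTER_CUBIC))
```

Create h.py:
```python
import numpy as np,cv2
from cell import ctrl, imaging
from scipy.spatial.transform import Rotation as R
def cam(n,st=None):
    c=imaging.calibration(n);K=np.array([[c['fx'],0,c['cx']],[0,c['fy'],c['cy']],[0,0,1]])
    if n=='wrist':
        st=st or ctrl.read_state();T=np.eye(4);T[:3,:3]=R.from_euler('xyz',st['tool_rot']).as_matrix();T[:3,3]=st['eef_pos']
        M=np.linalg.inv(T@c['hand_eye'])
        return K,M[:3,:3],M[:3,3]
    return K,cv2.Rodrigues(c['rvec'])[0],np.array(c['tvec'])
def px2w(n,uv,z,st=None):
    K,Rm,t=cam(n,st);d=Rm.T@np.linalg.solve(K,[*uv,1]);o=-Rm.T@t
    return o+d*(z-o[2])/d[2]
def w2px(n,p,st=None):
    K,Rm,t=cam(n,st);q=K@(Rm@np.asarray(p,float)+t);return q[:2]/q[2]
def delta(target,rpy):
    """tool-axis translation and rotvec to target"""
    s=ctrl.read_state();r=R.from_euler('xyz',s['tool_rot'])
    print('d',np.round(r.inv().apply(np.array(target)-s['eef_pos']),1),'rot',np.round((r.inv()*R.from_euler('xyz',rpy)).as_rotvec(),3),'pos',np.round(s['eef_pos'],1),'rpy',np.round(s['tool_rot'],3),'t',round(s['clock'],2),'w',round(s['width'],1))
```

```text
(no output)
```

View pics/top0c.png

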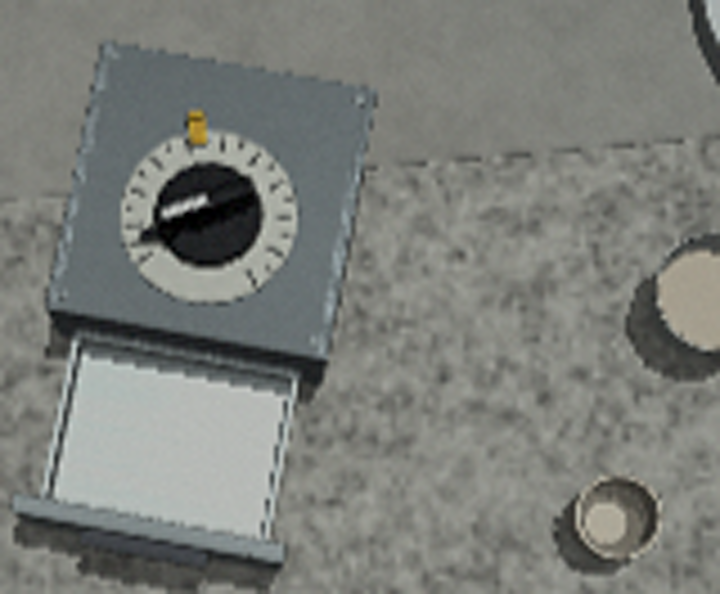

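Run:
```python
from h import *
def P(u,v,z): return px2w('top',(235+u/4.5-.0,117+v/4.5),z)
C={k:P(*uv,105) for k,uv in dict(BL=(107,44),BR=(373,92),FR=(325,360),FL=(52,308)).items()}
for k,v in C.items():print(k,v.round(1))
print([round(float(np.linalg.norm(C[a]-C[b])),1) for a,b in('BL BR','BR FR','FR FL','FL BL') for a,b in [(a,b)]] if 0 else [round(float(np.linalg.norm(C[a]-C[b])),1) for a,b in(('BL','BR'),('BR','FR'),('FR','FL'),('FL','BL'))])
x=(C['BL']+C['BR']-C['FL']-C['FR']);y=C['FL']+C['BL']-C['FR']-C['BR']
a=np.arctan2(x[1],x[0]);b=np.arctan2(-y[0],y[1]);print('yaw',a,b)
yaw=(a+b)/2;ctr=sum(C.values())/4;c,s=np.cos(yaw),np.sin(yaw);Rz=np.array([[c,-s],[s,c]])
O=ctr[:2]-Rz@[100,0];ax=O+Rz@[85,0];print('origin',O,'axis',ax)
d=P(210,214,118);print('dial skirt ctr',d)
for n,u,v,z in(('clip in',197,140,110),('clip out',197,114,117),('nib',141,242,112),('lineouter',163,213,151),('fL',15,505,94),('fR',283,552,94),('fLo',15,515,94),('fRo',281,563,94)):
    p=P(u,v,z);l=Rz.T@(p[:2]-O);m=l-[85,0];ang=np.arctan2(m[1],m[0]);print(n,p.round(1),'local',l.round(1),'r',np.hypot(*m).round(1),'dial',round((3*np.pi/4-ang)%(2*np.pi),3))
cr=P(618,517,55);cb=P(607,522,5);print('cup',cr,cb)
print('tub',px2w('top',(391,183),60),'mug',px2w('top',(200,233),91))
```

```text
BL [809.   68.7 105. ]
BR [ 767.9 -118.3  105. ]
FR [576.8 -78.1 105. ]
FL [618.4 109.5 105. ]
[191.4, 195.2, 192.2, 194.9]
yaw -0.20909888262628015 -0.21736352205137474
origin [595.30005086  16.591318  ] axis [678.37499076  -1.39629886]
dial skirt ctr [678.94653698  -1.62726663 118.        ]
clip in [734.8   6.3 110. ] local [138.5  19.5] r 57.0 dial 2.008
clip out [751.4   5.8 117. ] local [154.9  22.5] r 73.4 dial 2.045
nib [661.9  46.6 112. ] local [58.8 43.5] r 50.8 dial 0.243
lineouter [671.4  29.7 151. ] local [71.6 28.9] r 31.8 dial 0.352
fL [483.1 137.3  94. ] local [-135.1   94.2] r 239.5 dial 5.902
fR [446.5 -45.7  94. ] local [-132.3  -92.3] r 236.1 dial 5.096
fLo [476.3 137.3  94. ] local [-141.9   92.8] r 245.1 dial 5.886
fRo [439.  -44.1  94. ] local [-139.9  -92.4] r 243.1 dial 5.108
cup [ 468.79979097 -282.45344093   55.        ] [ 470.36274657 -284.69283219    5.        ]
tub [ 624.07500143 -350.32701905   60.        ] mug [474.63303137 256.79762486  91.        ]
```

>>> {"api": "send_path", "payload": {
  "ticks": [
    [[0, 0, 0], [0, 0, -0.1085], 85],
    [[0, 0, 0], [0, 0, -0.1085], 85],
    [[-27, -39, 0], [0, 0, 0], 85],
    [[-27, -39, 0], [0, 0, 0], 85],
    [[-27, -39, 0], [0, 0, 0], 85],
    [[-27, -39, 0], [0, 0, 0], 85],
    [[-27, -39, 0], [0, 0, 0], 85],
    [[-27, -39, 0], [0, 0, 0], 85],
    [[-27, -39, 0], [0, 0, 0], 85],
    [[-27, -39, 0], [0, 0, 0], 85],
    [[-27, -39, 0], [0, 0, 0], 85],
    [[-27, -39, 0], [0, 0, 0], 85]
  ]
}}

```text
clock: 1.3
eef_pos: [452.6, 150.8, 231.2]
tool_rot: [-3.142, -0.0, 2.929]
force: [0.6, 0.1, -0.2]
width: 85.2
gripper_force: 0.0
```

```bash
python3 -c "
from h import *
delta((470,-283,150),(np.pi,0,2.929))"
```

```text
d [-108.6 -420.4   81.2] rot [-0. -0. -0.] pos [452.6 150.8 231.2] rpy [-3.142 -0.     2.929] t 1.3 w 85.2
```

>>> {"api": "send_path", "payload": {
  "ticks": [
    [[-10.9, -42, 0], [0, 0, 0], 85],
    [[-10.9, -42, 0], [0, 0, 0], 85],
    [[-10.9, -42, 0], [0, 0, 0], 85],
    [[-10.9, -42, 0], [0, 0, 0], 85],
    [[-10.9, -42, 0], [0, 0, 0], 85],
    [[-10.9, -42, 0], [0, 0, 0], 85],
    [[-10.9, -42, 0], [0, 0, 0], 85],
    [[-10.9, -42, 0], [0, 0, 0], 85],
    [[-10.9, -42, 20], [0, 0, 0], 85],
    [[-10.9, -42, 30], [0, 0, 0], 85],
    [[0, 0, 30], [0, 0, 0], 85],
    [[0, 0, 0], [0, 0, 0], 85]
  ]
}}

```text
clock: 2.5
eef_pos: [466.8, -278.3, 149.1]
tool_rot: [3.139, -0.008, 2.926]
force: [0.7, 1.1, 0.2]
width: 84.7
gripper_force: 0.0
```

```bash
python3 -c "
from h import *
delta((470,-283,18),(np.pi,0,2.929))
s=ctrl.read_state();cv2.imwrite('pics/w1.png',imaging.get_image('wrist'))
print(w2px('wrist',(470,-283,55),s))
print(w2px('wrist',(470,-283,0),s))
"
```

```text
d [ -5.2  -4.2 131.1] rot [ 0.002 -0.008 -0.003] pos [ 466.8 -278.3  149.1] rpy [ 3.139 -0.008  2.926] t 2.5 w 84.7
[268.73224734 212.14877212]
[269.46235009 195.51340042]
```

View pics/w1.png

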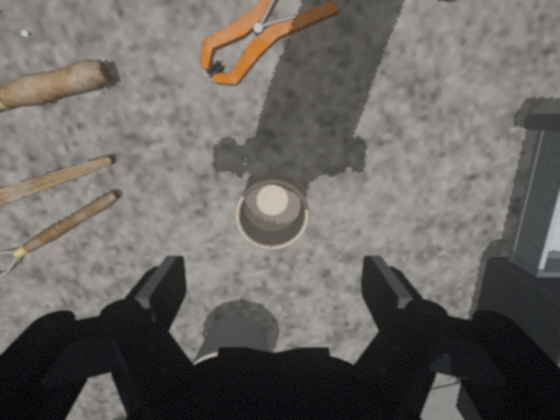

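The wrist view shows the cup rim spanning columns 237–308 and rows 180–247, centred at (272,213). It is about 3 px from the prediction, and the fingers straddle it.

```bash
python3 -c "
from h import *
s=ctrl.read_state()
p=px2w('wrist',(272,213),55,s);print(p,px2w('wrist',(272,199),5,s))
delta((p[0],p[1],18),(np.pi,0,2.929))"
```

```text
[ 473.91591402 -280.08413317   55.        ] [ 475.43438734 -280.5744528     5.        ]
d [ -6.5  -1.5 133.1] rot [ 0.002 -0.005 -0.001] pos [ 468.5 -277.6  151.2] rpy [ 3.14  -0.005  2.928] t 2.55 w 85.0
```

>>> {"api": "send_path", "payload": {
  "ticks": [
    [[-4.5, -2.5, 0], [0, 0, 0], 85],
    [[0, 0, 30], [0, 0, 0], 85],
    [[0, 0, 35], [0, 0, 0], 85],
    [[0, 0, 35], [0, 0, 0], 85],
    [[0, 0, 20], [0, 0, 0], 85],
    [[0, 0, 12], [0, 0, 0], 85],
    [[0, 0, 0], [0, 0, 0], 85],
    [[0, 0, 0], [0, 0, 0], 40],
    [[0, 0, 0], [0, 0, 0], 40],
    [[0, 0, 0], [0, 0, 0], 40],
    [[0, 0, 0], [0, 0, 0], 40],
    [[0, 0, 0], [0, 0, 0], 40]
  ]
}}

```text
clock: 3.75
eef_pos: [475.4, -282.3, 23.0]
tool_rot: [-3.141, 0.003, 2.929]
force: [0.5, 0.8, 6.1]
width: 59.4
gripper_force: 63.4
```

>>> {"api": "send_path", "payload": {
  "ticks": [
    [[0, 0, 0], [0, 0, 0], 40],
    [[0, 0, 0], [0, 0, 0], 40],
    [[0, 0, -20], [0, 0, 0], 40],
    [[0, 0, -40], [0, 0, 0], 40],
    [[0, 0, -40], [0, 0, 0], 40],
    [[0, 0, -40], [0, 0, 0], 40],
    [[0, 0, 0], [0, 0, 0], 40],
    [[0, 0, 0], [0, 0, 0], 40]
  ]
}}

```text
clock: 4.55
eef_pos: [474.7, -282.3, 162.7]
tool_rot: [-3.141, 0.004, 2.929]
force: [0.5, 0.4, -1.6]
width: 59.6
gripper_force: 65.0
```

```bash
python3 -c "
from h import *
O=np.array([595.3,16.6]);c,s=np.cos(-.213),np.sin(-.213)
x,y=O+np.array([[c,-s],[s,c]])@[-72,0];print(x,y)
delta((x,y,150),(np.pi,0,2.929))
imaging.get_image('wrist')
cv2.imwrite('pics/w2.png',imaging.get_image('wrist'))"
```

```text
524.9271182924658 31.820299608660818
d [ 17.3 317.7  12.4] rot [-0.001  0.004 -0.   ] pos [ 474.7 -282.3  162.7] rpy [-3.141  0.004  2.929] t 4.55 w 59.6
```

View pics/w2.png

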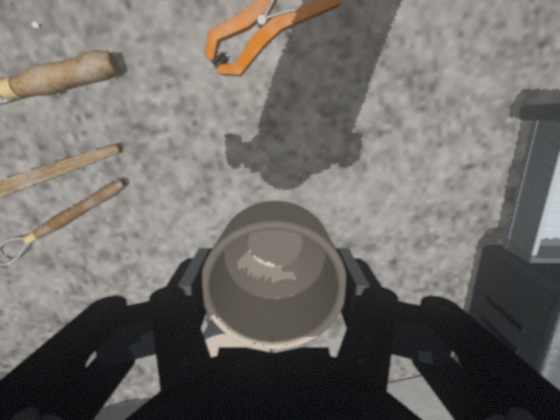

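The cup is held upright between the pads, with its rim centred at (273,285). Next I'll carry it over the drawer.

>>> {"api": "send_path", "payload": {
  "ticks": [
    [[0, 20, 0], [0, 0, 0], 40],
    [[1, 40, 0], [0, 0, 0], 40],
    [[2, 40, 0], [0, 0, 0], 40],
    [[2, 40, 0], [0, 0, 0], 40],
    [[3, 40, 0], [0, 0, 0], 40],
    [[3, 40, 0], [0, 0, 0], 40],
    [[3, 40, 0], [0, 0, 0], 40],
    [[3, 40, 0], [0, 0, 0], 40],
    [[0, 18, 0], [0, 0, 0], 40],
    [[0, 0, 0], [0, 0, 0], 40],
    [[0, 0, 0], [0, 0, 0], 40],
    [[0, 0, 0], [0, 0, 0], 40]
  ]
}}

```text
clock: 5.85
eef_pos: [523.8, 30.4, 160.2]
tool_rot: [-3.14, -0.001, 2.926]
force: [0.0, 0.6, -1.2]
width: 59.6
gripper_force: 65.0
```

```bash
python3 -c "
from h import *
delta((524.9,31.8,45),(np.pi,0,2.929))
a=imaging.get_image('top');b=imaging.get_image('wrist')
cv2.imwrite('pics/w3.png',np.vstack([b,b[:0]]) if 0 else np.hstack([cv2.resize(a[180:250,225:325],None,fx=4,fy=4)[:420,:240] if 0 else cv2.resize(a[180:250,225:305],(240,210)).repeat(2,0),b]))"
```

```text
d [ -1.    1.8 115.2] rot [-0.002 -0.001 -0.003] pos [523.8  30.4 160.2] rpy [-3.140e+00 -1.000e-03  2.926e+00] t 5.85 w 59.6
```

View pics/w3.png

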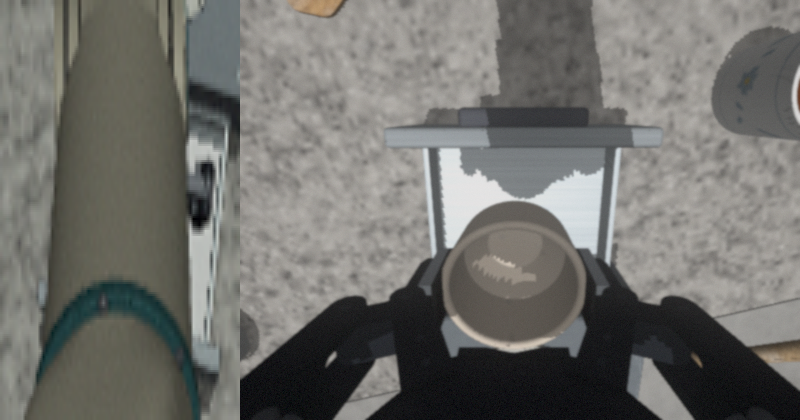

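The wrist view shows the drawer squared up with the gripper, its front panel top edge running from columns 147 to 422 at row 147. I'll measure the drawer from that.

```bash
python3 -c "
from h import *
s=ctrl.read_state()
c,q=np.cos(-.213),np.sin(-.213);Rz=np.array([[c,-q],[q,c]]);O=np.array([595.3,16.6])
for n,u,v,z in(('TL',147,146,94),('TR',422,146,94),('oL',147,128,94),('oR',422,128,94),('flL',202,149,20),('flR',365,149,20),('wallL',187,149,50),('wallR',381,149,50),('lip',284,108,90)):
    p=px2w('wrist',(u,v),z,s);print(n,p.round(1),(Rz.T@(p[:2]-O)).round(1))
print('tcp',(Rz.T@(s['eef_pos'][:2]-O)).round(1))"
```

```text
TL [455.  -43.3  94. ] [-124.5  -88.2]
TR [495.2 140.6  94. ] [-124.  100.]
oL [443.6 -39.4  94. ] [-136.4  -86.8]
oR [483.2 141.5  94. ] [-136.    98.4]
flL [469.1 -25.8  20. ] [-114.4  -68.2]
flR [501.5 122.2  20. ] [-114.    83.4]
wallL [464.8 -30.4  50. ] [-117.6  -73.5]
wallR [499.2 127.1  50. ] [-117.3   87.7]
lip [450.7  53.6  90. ] [-149.1    5.6]
tcp [-72.5  -1.4]
```

>>> {"api": "send_path", "payload": {
  "ticks": [
    [[-6, 5, 0], [0, 0, 0], 40],
    [[0, 0, 20], [0, 0, 0], 40],
    [[0, 0, 30], [0, 0, 0], 40],
    [[0, 0, 30], [0, 0, 0], 40],
    [[0, 0, 15], [0, 0, 0], 40],
    [[0, 0, 10], [0, 0, 0], 40],
    [[0, 0, 6], [0, 0, 0], 40],
    [[0, 0, 2], [0, 0, 0], 40],
    [[0, 0, 0], [0, 0, 0], 40],
    [[0, 0, 0], [0, 0, 0], 40],
    [[0, 0, 0], [0, 0, 0], 40]
  ]
}}

```text
clock: 7.05
eef_pos: [532.0, 36.1, 48.6]
tool_rot: [3.141, 0.001, 2.929]
force: [-0.1, 0.2, -0.8]
width: 59.6
gripper_force: 65.0
```

>>> {"api": "send_path", "payload": {
  "ticks": [
    [[0, 0, 2], [0, 0, 0], 40],
    [[0, 0, 1.5], [0, 0, 0], 40],
    [[0, 0, 1], [0, 0, 0], 40],
    [[0, 0, 0], [0, 0, 0], 40],
    [[0, 0, 0], [0, 0, 0], 40],
    [[0, 0, 0], [0, 0, 0], 40]
  ]
}}

```text
clock: 7.65
eef_pos: [531.4, 36.0, 43.4]
tool_rot: [3.142, -0.0, 2.929]
force: [0.2, -0.9, -0.0]
width: 59.4
gripper_force: 65.0
```

>>> {"api": "send_path", "payload": {
  "ticks": [
    [[0, 0, 0], [0, 0, 0], 70],
    [[0, 0, 0], [0, 0, 0], 85],
    [[0, 0, 0], [0, 0, 0], 85],
    [[0, 0, 0], [0, 0, 0], 85],
    [[0, 0, 0], [0, 0, 0], 85],
    [[0, 0, -20], [0, 0, 0], 85],
    [[0, 0, -30], [0, 0, 0], 85],
    [[0, 0, -40], [0, 0, 0], 85],
    [[0, 0, -40], [0, 0, 0], 85],
    [[0, 0, 0], [0, 0, 0], 85],
    [[0, 0, 0], [0, 0, 0], 85]
  ]
}}

```text
clock: 8.75
eef_pos: [531.8, 36.1, 174.2]
tool_rot: [3.141, 0.002, 2.929]
force: [-0.5, -0.8, 0.2]
width: 84.7
gripper_force: 0.0
```

```bash
python3 -c "
from h import *
imaging.get_image('wrist')
cv2.imwrite('pics/w4.png',imaging.get_image('wrist'))"
```

```text
(no output)
```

View pics/w4.png

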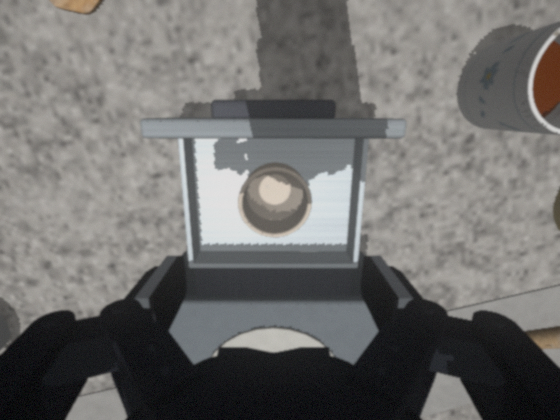

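The cup stands upright in the middle of the drawer at (275,200). Next I'll shut the fingers, move out in front of the drawer and go down.

>>> {"api": "send_path", "payload": {
  "ticks": [
    [[20, 0, 0], [0, 0, 0], 0],
    [[30, 0, 0], [0, 0, 0], 0],
    [[35, 0, 0], [0, 0, 0], 0],
    [[34, 0, 0], [0, 0, 0], 0],
    [[0, 0, 20], [0, 0, 0], 0],
    [[0, 0, 30], [0, 0, 0], 0],
    [[0, 0, 30], [0, 0, 0], 0],
    [[0, 0, 30], [0, 0, 0], 0],
    [[0, 0, 0], [0, 0, 0], 0],
    [[0, 0, 0], [0, 0, 0], 0],
    [[0, 0, 0], [0, 0, 0], 0]
  ]
}}

```text
clock: 9.95
eef_pos: [416.6, 61.3, 64.7]
tool_rot: [3.141, 0.001, 2.929]
force: [0.3, -0.5, 0.0]
width: 0.5
gripper_force: 0.0
```

```bash
python3 -c "
from h import *
s=ctrl.read_state()
c,q=np.cos(-.213),np.sin(-.213);Rz=np.array([[c,-q],[q,c]]);O=np.array([595.3,16.6])
print((Rz.T@(s['eef_pos'][:2]-O)).round(1))"
```

```text
[-184.1    5.9]
```

>>> {"api": "send_path", "payload": {
  "ticks": [
    [[-8, 0, 0], [0, 0, 0], 0],
    [[-5, 0, 0], [0, 0, 0], 0],
    [[-4, 0, 0], [0, 0, 0], 0],
    [[-4, 0, 0], [0, 0, 0], 0],
    [[-5, 0, 0], [0, 0, 0], 0],
    [[-6, 0, 0], [0, 0, 0], 0],
    [[-7, 0, 0], [0, 0, 0], 0],
    [[-8, 0, 0], [0, 0, 0], 0],
    [[-8, 0, 0], [0, 0, 0], 0],
    [[-8, 0, 0], [0, 0, 0], 0],
    [[-8, 0, 0], [0, 0, 0], 0],
    [[-8, 0, 0], [0, 0, 0], 0]
  ]
}}

```text
clock: 11.15
eef_pos: [493.5, 44.3, 64.0]
tool_rot: [-3.141, -0.001, 2.929]
force: [-2.3, -0.2, 1.5]
width: -0.2
gripper_force: 1.1
```

>>> {"api": "send_path", "payload": {
  "ticks": [
    [[-8, 0, 0], [0, 0, 0], 0],
    [[-8, 0, 0], [0, 0, 0], 0],
    [[-8, 0, 0], [0, 0, 0], 0],
    [[-8, 0, 0], [0, 0, 0], 0],
    [[-8, 0, 0], [0, 0, 0], 0],
    [[-6, 0, 0], [0, 0, 0], 0],
    [[-5, 0, 0], [0, 0, 0], 0],
    [[-4, 0, 0], [0, 0, 0], 0]
  ]
}}

```text
clock: 11.95
eef_pos: [547.0, 32.8, 63.9]
tool_rot: [-3.141, -0.001, 2.929]
force: [-2.0, -1.3, 0.4]
width: 0.1
gripper_force: 0.9
```

>>> {"api": "send_path", "payload": {
  "ticks": [
    [[-3, 0, 0], [0, 0, 0], 0],
    [[-3, 0, 0], [0, 0, 0], 0],
    [[-3, 0, 0], [0, 0, 0], 0],
    [[-2, 0, 0], [0, 0, 0], 0],
    [[-2, 0, 0], [0, 0, 0], 0],
    [[0, 0, 0], [0, 0, 0], 0]
  ]
}}

```text
clock: 12.55
eef_pos: [559.9, 30.3, 64.0]
tool_rot: [-3.142, -0.0, 2.929]
force: [-0.5, -0.0, -0.5]
width: 0.1
gripper_force: 0.3
```

>>> {"api": "send_path", "payload": {
  "ticks": [
    [[-2, 0, 0], [0, 0, 0], 0],
    [[-2, 0, 0], [0, 0, 0], 0],
    [[0, 0, 0], [0, 0, 0], 0]
  ]
}}

```text
clock: 12.85
eef_pos: [563.8, 29.5, 64.0]
tool_rot: [-3.142, -0.0, 2.929]
force: [-0.6, -0.2, -0.3]
width: 0.2
gripper_force: 0.3
```

>>> {"api": "send_path", "payload": {
  "ticks": [
    [[-2, 0, 0], [0, 0, 0], 0],
    [[-2, 0, 0], [0, 0, 0], 0],
    [[0, 0, 0], [0, 0, 0], 0]
  ]
}}

```text
clock: 13.15
eef_pos: [564.1, 29.4, 63.7]
tool_rot: [-3.141, -0.008, 2.929]
force: [-6.8, 1.7, 6.2]
width: -0.2
gripper_force: 3.9
```

>>> {"api": "send_path", "payload": {
  "ticks": [
    [[-2, 0, 0], [0, 0, 0], 0],
    [[-1, 0, 0], [0, 0, 0], 0],
    [[0, 0, 0], [0, 0, 0], 0]
  ]
}}

```text
clock: 13.45
eef_pos: [564.0, 29.4, 63.5]
tool_rot: [-3.14, -0.013, 2.93]
force: [-13.6, 3.3, 10.2]
width: -0.1
gripper_force: 6.6
```

The drawer has reached its hard stop, with the push rising to 14 N and no further motion. I'll back off, rise and turn for the dial.

>>> {"api": "send_path", "payload": {
  "ticks": [
    [[10, 0, 0], [0, 0, 0], 0],
    [[25, 0, 0], [0, 0, 0], 0],
    [[0, 0, -40], [0, 0, 0], 85],
    [[0, 0, -50], [0, 0, 0], 85],
    [[0, 0, -50], [0, 0, 0], 85],
    [[0, 0, -40], [0, 0, 0], 85],
    [[0, 0, 0], [0, 0, 0.136], 85],
    [[0, 0, 0], [0, 0, 0.136], 85],
    [[0, 0, 0], [0, 0, 0.136], 85],
    [[0, 0, 0], [0, 0, 0.136], 85],
    [[0, 0, 0], [0, 0, 0.136], 85],
    [[0, 0, 0], [0, 0, 0.136], 85]
  ]
}}

```text
clock: 14.65
eef_pos: [537.0, 35.3, 244.3]
tool_rot: [3.14, 0.001, 2.107]
force: [-0.3, 0.4, -0.5]
width: 85.0
gripper_force: 0.0
```

>>> {"api": "send_path", "payload": {
  "ticks": [
    [[0, 0, 0], [0, 0, 0.136], 85],
    [[0, 0, 0], [0, 0, 0.134], 85],
    [[0, 0, 0], [0, 0, 0], 85],
    [[0, 0, 0], [0, 0, 0], 85]
  ]
}}

```text
clock: 15.05
eef_pos: [536.5, 35.5, 244.1]
tool_rot: [-3.141, 0.0, 1.846]
force: [-0.5, -0.2, 0.4]
width: 85.3
gripper_force: 0.0
```

```bash
python3 -c "
from h import *
delta((678.7,-1.5,240),(np.pi,0,1.843))"
```

```text
d [-74.2 126.8   4.1] rot [-0.     0.     0.003] pos [536.5  35.5 244.1] rpy [-3.141  0.     1.846] t 15.05 w 85.3
```

>>> {"api": "send_path", "payload": {
  "ticks": [
    [[-18, 31, 0], [0, 0, 0], 85],
    [[-18, 31, 0], [0, 0, 0], 85],
    [[-18, 31, 0], [0, 0, 0], 85],
    [[-20, 34, 0], [0, 0, 0], 85],
    [[0, 0, 0], [0, 0, 0], 85],
    [[0, 0, 0], [0, 0, 0], 85]
  ]
}}

```text
clock: 15.65
eef_pos: [678.3, -2.5, 243.0]
tool_rot: [-3.14, -0.0, 1.844]
force: [-0.3, 1.4, 0.7]
width: 84.9
gripper_force: 0.0
```

```bash
python3 -c "
from h import *
imaging.get_image('wrist');s=ctrl.read_state();im=imaging.get_image('wrist')
np.save('s.npy',s,allow_pickle=True);print(s['eef_pos'],s['tool_rot'])
cv2.imwrite('pics/w5.png',im)
print(w2px('wrist',(678.7,-1.5,118),s))
cv2.imwrite('pics/w5c.png',cv2.resize(im[105:305,150:400],None,fx=3,fy=3,interpolation=cv2.INTER_CUBIC))"
```

```text
[677.5815787   -1.94537045 243.27379515] [-3.13926064e+00 -9.08270491e-04  1.84373414e+00]
[274.57728246 196.40195335]
```

View pics/w5c.png

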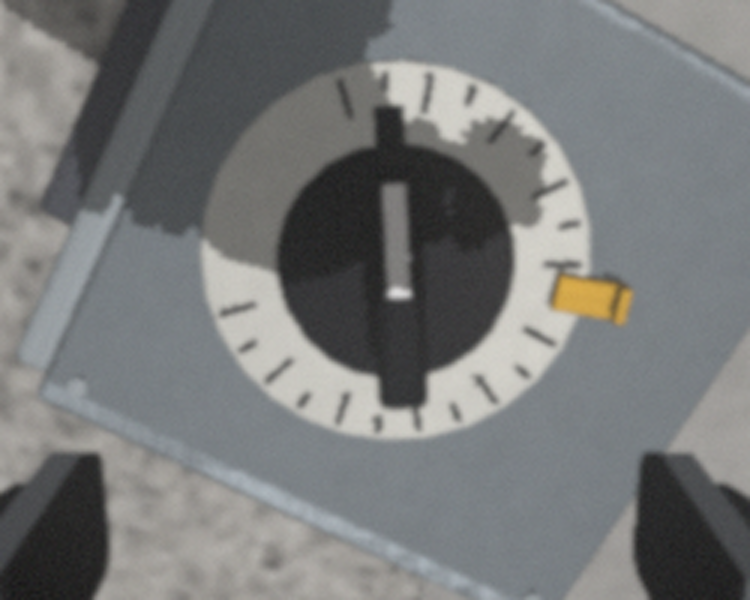

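The crop shows the nib tip at (390,108), the clip's inner end at (556,291) with its outer end at (622,304), and the scale plate centred at (396,250). The drawer looks shut at left.

```bash
python3 -c "
from h import *
s=np.load('s.npy',allow_pickle=True).item()
P=lambda u,v,z:px2w('wrist',(150+u/3,105+v/3),z,s)
for z,uv in((108,[(202,250),(590,250),(396,62),(396,438)]),(118,[(278,262),(513,262),(396,147),(396,377)])):
    q=[P(*a,z) for a in uv];print('ctr',np.mean(q,0).round(1),np.linalg.norm(q[0]-q[1]).round(1),np.linalg.norm(q[2]-q[3]).round(1))
A=P(396,250,108)[:2]
for n,u,v,z in(('nib',390,108,112),('nibbase',393,147,112),('clipin',556,291,112),('clipmid',585,296,112),('clipout',622,304,117),('barend',403,405,151),('line',395,184,151)):
    m=P(u,v,z)[:2]-A;a=np.arctan2(m[1],m[0]);print(n,np.hypot(*m).round(1),'world ang',a.round(3),'dial',(3*np.pi/4-.213-a).round(3))
"
```

```text
ctr [684.6   3.6 108. ] 122.5 122.5
ctr [684.3   3.4 118. ] 71.8 72.6
nib 44.4 world ang 1.895 dial 0.249
nibbase 32.9 world ang 1.883 dial 0.26
clipin 51.9 world ang 0.034 dial 2.109
clipmid 61.3 world ang 0.044 dial 2.099
clipout 71.7 world ang 0.062 dial 2.081
barend 34.4 world ang -1.264 dial 3.407
line 28.1 world ang 1.9 dial 0.243
```

>>> {"api": "send_path", "payload": {
  "ticks": [
    [[0, 0, 0], [0, 0, -0.045], 60],
    [[0, 0, 0], [0, 0, 0], 60]
  ]
}}

```text
clock: 15.95
eef_pos: [677.4, -1.1, 244.3]
tool_rot: [-3.141, -0.001, 1.889]
force: [-0.2, 0.6, 0.1]
width: 60.2
gripper_force: 0.0
```

```bash
python3 -c "
from h import *
delta((684,3,123),(np.pi,0,1.889));print(ctrl.read_state()['qpos'].round(2))"
```

```text
d [  1.7   7.7 121.3] rot [-0.001 -0.001  0.   ] pos [677.4  -1.1 244.3] rpy [-3.141e+00 -1.000e-03  1.889e+00] t 15.95 w 60.2
[-0.27  0.69  0.42  1.42 -0.3   1.09  0.52]
```

>>> {"api": "send_path", "payload": {
  "ticks": [
    [[1.5, 7, 0], [0, 0, 0], 60],
    [[0, 0, 25], [0, 0, 0], 60],
    [[0, 0, 35], [0, 0, 0], 60],
    [[0, 0, 30], [0, 0, 0], 60],
    [[0, 0, 20], [0, 0, 0], 60],
    [[0, 0, 11], [0, 0, 0], 60],
    [[0, 0, 0], [0, 0, 0], 40],
    [[0, 0, 0], [0, 0, 0], 30],
    [[0, 0, 0], [0, 0, 0], 30],
    [[0, 0, 0], [0, 0, 0], 30]
  ]
}}

```text
clock: 16.95
eef_pos: [685.2, 1.7, 124.2]
tool_rot: [3.141, 0.0, 1.888]
force: [-0.6, 0.5, 0.5]
width: 29.8
gripper_force: 0.0
```

```bash
python3 -c "
from h import *
imaging.get_image('wrist');s=ctrl.read_state();print(s['eef_pos'],s['force']);im=imaging.get_image('wrist')
cv2.imwrite('pics/w6.png',cv2.resize(im[150:400,130:430],None,fx=2.4,fy=2.4))"
```

```text
[684.99308953   1.71521986 123.93333215] [ 0.24734075 -0.56424357 -0.9002335 ]
```

View pics/w6.png

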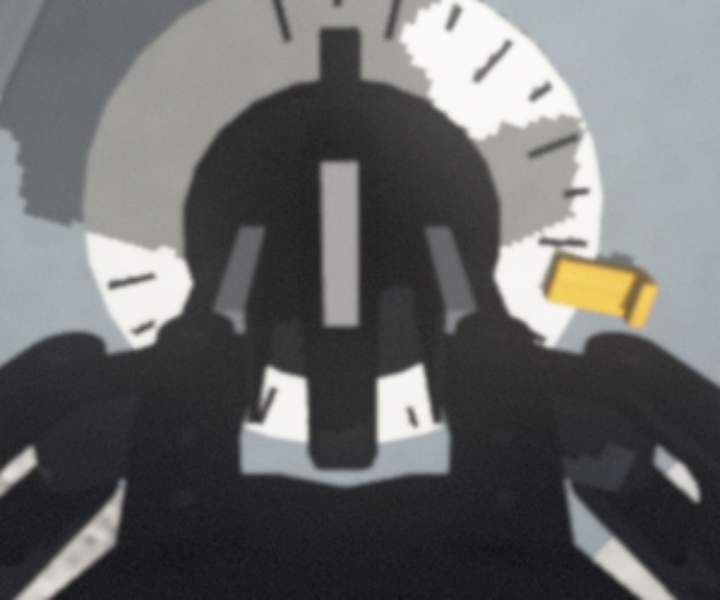

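The bar sits centred between the pads (bar at column 341, pads mid at 345) and lines up with the tool. I'll grip it.

>>> {"api": "send_path", "payload": {
  "ticks": [
    [[0, 0, 0], [0, 0, 0], 5],
    [[0, 0, 0], [0, 0, 0], 5],
    [[0, 0, 0], [0, 0, 0], 5],
    [[0, 0, 0], [0, 0, 0], 5],
    [[0, 0, 0], [0, 0, 0], 5]
  ]
}}

```text
clock: 17.55
eef_pos: [684.4, 1.7, 123.4]
tool_rot: [-3.141, -0.0, 1.888]
force: [-2.2, 0.6, 5.4]
width: 13.0
gripper_force: 59.2
```

```bash
python3 -c "
from h import *
delta((684,3,123),(np.pi,0,1.889))"
```

```text
d [1.4 0.  0.4] rot [-0.001 -0.    -0.001] pos [684.4   1.7 123.4] rpy [-3.141 -0.     1.888] t 17.55 w 13.0
```

>>> {"api": "send_path", "payload": {
  "ticks": [
    [[0, 0, 0], [0, 0, 0.05], 5],
    [[0, 0, 0], [0, 0, 0.1], 5],
    [[0, 0, 0], [0, 0, 0.1], 5],
    [[0, 0, 0], [0, 0, 0.1], 5],
    [[0, 0, 0], [0, 0, 0.1], 5],
    [[0, 0, 0], [0, 0, 0.1], 5],
    [[0, 0, 0], [0, 0, 0.1], 5],
    [[0, 0, 0], [0, 0, 0.1], 5],
    [[0, 0, 0], [0, 0, 0.1], 5],
    [[0, 0, 0], [0, 0, 0], 5]
  ]
}}

```text
clock: 18.55
eef_pos: [683.8, 1.7, 123.3]
tool_rot: [-3.14, 0.001, 1.036]
force: [-3.4, 0.6, 6.4]
width: 13.0
gripper_force: 59.6
```

>>> {"api": "send_path", "payload": {
  "ticks": [
    [[0, 0, 0], [0, 0, 0.1], 5],
    [[0, 0, 0], [0, 0, 0.1], 5],
    [[0, 0, 0], [0, 0, 0.1], 5],
    [[0, 0, 0], [0, 0, 0.1], 5],
    [[0, 0, 0], [0, 0, 0.1], 5],
    [[0, 0, 0], [0, 0, 0.1], 5],
    [[0, 0, 0], [0, 0, 0.1], 5],
    [[0, 0, 0], [0, 0, 0.1], 5],
    [[0, 0, 0], [0, 0, 0.1], 5],
    [[0, 0, 0], [0, 0, 0], 5],
    [[0, 0, 0], [0, 0, 0], 5]
  ]
}}

```text
clock: 19.65
eef_pos: [683.4, 2.2, 123.3]
tool_rot: [-3.14, 0.003, 0.138]
force: [-4.1, 1.7, 8.3]
width: 13.0
gripper_force: 59.8
```

Create m.py:
```python
from h import *
s=ctrl.read_state();im=imaging.get_image('wrist')
hsv=cv2.cvtColor(im,cv2.COLOR_BGR2HSV)
m=((hsv[...,0]>15)&(hsv[...,0]<32)&(hsv[...,1]>120)&(hsv[...,2]>90)).astype(np.uint8)
n,l,st,c=cv2.connectedComponentsWithStats(m)
yaw=s['tool_rot'][2];print('yaw',yaw,s['eef_pos'])
for i in range(1,n):
    if st[i,4]>25:
        print(st[i],c[i])
        for z in(112,):
            p=px2w('wrist',c[i],z,s)[:2]
            for A in([684.5,3.5],[684,1.7],s['eef_pos'][:2]):
                d=p-A;print('clip r',np.hypot(*d).round(1),'ang',np.arctan2(d[1],d[0]).round(3))
# dark nib / white line per row
g=im.max(axis=2)
np.save('im.npy',im)
cv2.imwrite('pics/last%d.png'%int(s['clock']*100),im)
```

```bash
python3 m.py
```

```text
yaw 0.13793867529254245 [683.437822     2.2427494  123.33488845]
[ 267  112   24   46 1018] [277.83202358 133.78781925]
clip r 62.9 ang 0.077
clip r 63.6 ang 0.105
clip r 64.1 ang 0.096
```

```bash
python3 -c "
from h import *
im=np.load('im.npy');g=im.max(axis=2).astype(int)
hsv=cv2.cvtColor(im,cv2.COLOR_BGR2HSV)
for r in range(112,160,6):
    x=np.where((hsv[r,:,1]>120)&(hsv[r,:,2]>90)&(abs(hsv[r,:,0].astype(int)-23)<9))[0];print('clip',r,x.min() if len(x) else '',x.max() if len(x) else '')
for r in range(150,300,6): print(r,g[r,244:306:2].tolist())
"
```

```text
clip 112 268 289
clip 118 268 290
clip 124 267 289
clip 130 267 289
clip 136 267 289
clip 142 267 288
clip 148 267 287
clip 154 267 287
150 [237, 237, 236, 236, 238, 237, 230, 170, 97, 168, 214, 183, 227, 232, 234, 236, 232, 234, 235, 237, 238, 235, 222, 234, 240, 241, 241, 241, 240, 239, 239]
156 [236, 236, 236, 236, 235, 235, 235, 232, 160, 105, 175, 202, 219, 223, 225, 226, 223, 223, 226, 229, 230, 230, 218, 233, 239, 239, 238, 238, 239, 239, 239]
162 [236, 236, 236, 237, 235, 236, 235, 233, 163, 99, 151, 165, 153, 149, 149, 151, 155, 155, 175, 224, 239, 237, 237, 238, 237, 235, 235, 237, 236, 237, 216]
168 [235, 236, 236, 237, 237, 237, 238, 238, 237, 217, 123, 80, 80, 83, 80, 82, 83, 83, 91, 182, 238, 238, 239, 237, 238, 235, 236, 236, 235, 223, 127]
174 [233, 235, 235, 235, 236, 235, 237, 237, 231, 181, 120, 79, 74, 79, 79, 76, 80, 79, 89, 189, 236, 237, 238, 235, 236, 236, 236, 237, 238, 237, 238]
180 [234, 232, 234, 233, 235, 234, 234, 235, 235, 235, 202, 89, 70, 76, 74, 78, 79, 78, 88, 185, 235, 234, 236, 236, 235, 235, 236, 236, 237, 237, 236]
186 [234, 232, 226, 209, 166, 
[... 1824 characters left out ...]
 65, 91, 92, 91, 91, 90, 65]
270 [90, 88, 90, 92, 87, 60, 33, 31, 28, 32, 39, 103, 149, 151, 147, 152, 148, 147, 102, 38, 32, 34, 33, 37, 51, 85, 91, 91, 91, 91, 82]
276 [92, 88, 88, 89, 82, 43, 30, 32, 28, 26, 37, 104, 150, 148, 151, 149, 151, 146, 108, 37, 32, 27, 34, 35, 40, 73, 88, 91, 89, 89, 89]
282 [34, 36, 67, 109, 105, 52, 34, 26, 31, 35, 36, 106, 149, 150, 152, 151, 146, 148, 105, 34, 27, 30, 26, 34, 42, 93, 114, 80, 44, 37, 39]
288 [37, 34, 28, 43, 49, 38, 35, 30, 29, 29, 25, 38, 44, 47, 47, 44, 42, 46, 38, 28, 33, 29, 28, 36, 38, 49, 47, 34, 32, 31, 35]
294 [30, 30, 35, 29, 28, 30, 34, 30, 26, 27, 25, 28, 27, 27, 26, 29, 25, 26, 28, 26, 26, 29, 26, 30, 35, 33, 34, 30, 34, 31, 30]
```

Measured in this frame, the pointer sits at column 273.2 and the clip's inner end at 277.2, so about 0.045 rad is left.

>>> {"api": "send_path", "payload": {
  "ticks": [
    [[0, 0, 0], [0, 0, 0.025], 5],
    [[0, 0, 0], [0, 0, 0.02], 5],
    [[0, 0, 0], [0, 0, 0], 5],
    [[0, 0, 0], [0, 0, 0], 5],
    [[0, 0, 0], [0, 0, 0], 5]
  ]
}}

```text
clock: 20.2
eef_pos: [683.5, 2.3, 123.4]
tool_rot: [-3.14, 0.003, 0.093]
force: [-5.3, 0.8, 8.1]
width: 12.7
gripper_force: 59.8
```

```bash
python3 m.py
```

Create n.py:
```python
from h import *
im=np.load('im.npy');g=im.max(axis=2).astype(int)
hsv=cv2.cvtColor(im,cv2.COLOR_BGR2HSV)
for r in range(112,162,6):
    x=np.where((hsv[r,:,1]>120)&(hsv[r,:,2]>90)&(abs(hsv[r,:,0].astype(int)-23)<9))[0];print('clip',r,x.min() if len(x) else '',x.max() if len(x) else '')
for r in(168,174,180):print(r,g[r,256:290].tolist())
```

```bash
python3 n.py
```

```text
yaw 0.09292788037810462 [683.47487258   2.27029701 123.35467391]
[ 260  112   24   46 1020] [272.18235294 133.77254902]
clip r 62.9 ang 0.077
clip r 63.6 ang 0.104
clip r 64.0 ang 0.095
clip 112 261 283
clip 118 261 283
clip 124 261 283
clip 130 261 283
clip 136 262 283
clip 142 262 283
clip 148 262 283
clip 154 262 283
clip 160  
168 [236, 235, 236, 235, 237, 232, 217, 166, 120, 91, 79, 77, 79, 81, 82, 78, 78, 77, 81, 80, 85, 80, 82, 82, 86, 117, 179, 224, 236, 237, 238, 237, 236, 237]
174 [236, 235, 235, 236, 231, 222, 187, 153, 122, 91, 79, 77, 77, 78, 79, 79, 79, 79, 78, 79, 79, 77, 79, 83, 88, 128, 189, 226, 235, 236, 236, 237, 236, 236]
180 [234, 236, 235, 235, 235, 233, 235, 230, 201, 137, 87, 75, 74, 73, 74, 74, 76, 79, 73, 75, 77, 78, 75, 78, 85, 127, 186, 225, 234, 235, 235, 235, 236, 236]
```

Pointer and clip now agree to within 1 px (about 0.01 rad). I'll release and lift clear.

>>> {"api": "send_path", "payload": {
  "ticks": [
    [[0, 0, 0], [0, 0, 0], 30],
    [[0, 0, 0], [0, 0, 0], 40],
    [[0, 0, 0], [0, 0, 0], 40],
    [[0, 0, -10], [0, 0, 0], 40],
    [[0, 0, -30], [0, 0, 0], 40],
    [[0, 0, -40], [0, 0, 0], 40],
    [[0, 0, -40], [0, 0, 0], 40],
    [[0, 0, 0], [0, 0, 0], 40],
    [[0, 0, 0], [0, 0, 0], 40],
    [[0, 0, 0], [0, 0, 0], 40]
  ]
}}

```text
clock: 21.25
eef_pos: [683.9, 2.2, 241.9]
tool_rot: [-3.141, 0.003, 0.093]
force: [0.2, -0.1, -0.5]
width: 40.2
gripper_force: 0.0
```

```bash
python3 -c "
from h import *
imaging.get_image('wrist');im=imaging.get_image('wrist');sc=imaging.get_image('scene')
a=cv2.resize(im[100:270,170:370],(500,425),interpolation=cv2.INTER_CUBIC);b=cv2.resize(sc[140:310,180:400],(300,232))
out=np.zeros((425,800,3),np.uint8);out[:,:500]=a;out[:232,500:]=b
cv2.imwrite('pics/fin.png',out)"
```

```text
(no output)
```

View pics/fin.png

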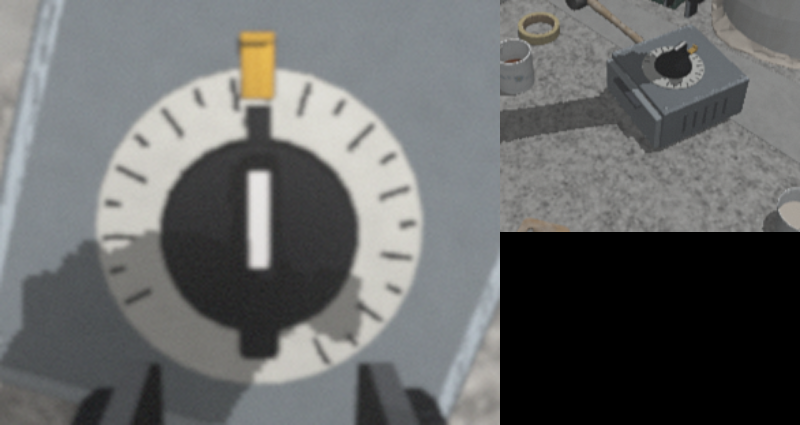

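The nib at (258,122) points at the clip at (258,82). The drawer is shut, and the mug, tape and tub look undisturbed. I'm handing in.

```bash
python3 -c "
from cell import ctrl, imaging
print(ctrl.finish_job())"
```

```text
the job is handed in; nothing more can be done
None
```

I stood the cup upright in the drawer, pushed the drawer to its stop, turned the dial pointer to the clip (about 0.01 rad off just before I let go) and handed the job in at about 21 s; no verdict came back.

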